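Hook the red-tabbed shim out of the sheet rack

TASK

The shim with the red tab has slipped deep into a narrow bay of the sheet-metal rack: take the hooked pick from its leaning stand, reach into the bay with it, and drag that shim completely out with the hook, so that it lies flat on the bench about two fingers' breadth in front of the rack. Then lay the pick back in the trough of its stand, as you found it. Do not touch the red-tabbed shim with the gripper, and leave the blue-tabbed shim in its bay undisturbed.

Things in the scene. Friction and masses are not known exactly. Their poses are not given: they have to be found in the camera images.
- rack: Plywood sheet rack, fixed, 102 deep, 104 wide, 105 mm high, no floor. Origin: on the bench, middle of the open front (mouth); x into the rack, z up. Three bays 18 mm wide, 95 mm high under a roof that reaches to the mouth, 94 mm deep, centred at y = -30, 0, +30 mm, walls 12 mm. The middle bay holds fixed upright sheets. Its x points left and away (yaw 1.05 to 1.5).
- shim_red: Loose steel shim, 60 g: flat plate 50x13x5 mm (x, y, z) with an upturned red tab at its -x end: x -25 to -20 mm, 13 mm wide, top 13 mm above the plate's underside. Origin: middle of the underside; z up. Lies flat in either outer bay of the rack (y -30 or +30 mm), tab towards the mouth, tab front 15 to 28 mm inside it.
- shim_red_tab (a point): Middle of the front (outer) face of the red tab, at (-25, 0, 8.5) mm of the red shim.
- shim_red_tail (a point): The other end of the red shim, at (25, 0, 2.5) mm of it.
- shim_blue: The same shim with a blue tab, in the other outer bay; it stays there.
- stand: Fixed aluminium stand, base 135x70x8 mm. Origin on the bench; x left and away (yaw 0.8 to 1.4), z up. Its trough, 18 mm wide, leans 40 degrees from vertical, top towards -x, open on the +x upper side; plate and cheeks reach 33 mm up the handle from its lower end, cheeks 4 mm past its mid-plane. A notched ledge at the foot carries the handle.
- stand_seat (a point): Where the pick's origin lies when it rests in the trough: 88 mm above the bench over the stand's origin.
- pick: Loose hooked pick, 90 g. Origin: lower end of the orange square handle (14x14 mm, z 0 to 90 mm). Steel shaft 5 mm thick down to z -80 mm, then a hook to (-10, 0, -85.5) mm. In the stand: z leans 40 degrees, top towards the stand's -x, y level, x along the stand's x and up. Free it by moving 25 mm or more along its own +x first: drawn lengthwise, the hook catches the ledge.
- pick_hook (a point): Centre of the rounded end of the hook (radius 2.5 mm). When the handle leans 40 degrees as in the stand, the hook points down and a little back (the stand's -x).

How it is judged:
By the outcome, as a careful person would: the job done as asked, in the order asked, and still so for the second after the job is handed in, with the robot touching nothing.
It also fails if it takes over 48 s, if anything falls off the work surface, if the arm or the gripper's body presses on something with over 40 N, if the wrist force passes 120 N, or if a joint passes its speed limit or range.

ROBOT

A 6-joint arm with a two-finger parallel gripper is mounted at the origin on a cart in front of the work surface, level with it; the furniture and walls round the work are solid. World frame = base frame: x ahead of the robot, y to its left, z up, the work surface at z = 0. Lengths are in mm, angles in rad, forces in N, time in s.
With the tool pointing down it reaches from about 275 to 750 mm from the base axis. Payload 10.2 kg.
Tool frame: the origin (TCP) lies midway between the tips of the shut fingers; the grasp point (between the pads) lies grip_depth behind it (grip_depth is the distance from the TCP to the grasp point, in mm); z points along the fingers, y is the line along which they close (so a half turn about z gives the same grasp; the last joint's range is limited). The gripper opens to 85 mm and grips with 20 to 120 N. Pads are 22 mm wide; open, the fingers measure 114 mm over their backs; the gripper's body (76 mm by 85 mm) begins 54 mm behind the grasp point. The pads swing forward as they close: fully open they stand 13 mm farther back than shut.
Start: joints at [-0.223, 0.313, 1.498, -0, 1.331, -0.223], TCP at [525.006, -0.013, 231.294] pointing down, gripper open.
Joint ranges: [-2.94, 2.94], [-0.97, 2.17], [0.19, 2.56], [-1.23, 4.37], [0.02, 3.11], [-2.88, 2.88]. Speed limits (rad/s): [2.39, 2.39, 3.01, 3.14, 3.14, 3.14].

INTERFACE

Orientations are given as a unit quaternion [w, x, y, z].
In Python, from rig import * gives the robot as it stands.
- The arm moves only by the tool servo_tool, never from a script. Its argument "commands" is a list of rows, each a list of 3 entries, a list of its own where there are three numbers: the gripper command: -1 is fully open, 1 is shut, values between are in proportion, then the shift along the tool's x, y, z in m, then the turn, a rotation vector about the tool's x, y, z in units of 6 degrees (1.0 is 6 degrees). In form: [[grip, [dx, dy, dz], [ax, ay, az]], ...]. A call has 1 to 10 rows; each row shifts and turns the commanded pose from where the row before left it, along the tool's axes as they then stand; what a row does not reach is not made up. A row lasts 1/12 s, in which the tool goes at most 41.7 mm and 7.16 degrees, less where a joint would pass 70% of its speed; a pose out of reach is approached as far as the arm can. A call is refused whole if a number of a shift passes 0.0417 or a number of a turn 1, either way. A call with a gripper value outside its range is refused whole. The fingers move at their own pace and stop on an object; "squeeze" is the grip in N (left out, the last holds). Time passes only in rows, so rows that do not move let the fingers close. It gives the time, the measured TCP pose, the force, the opening and the grip force at its end, in the units of the state.
- sense(): the state, without advancing time (a new reading comes with each control period).
- capture(name): name is "scene" or "side" or "wrist"; returns a dict with "pixels" (480x640x3 uint8, red, green, blue), "z_map" (480x640 float32, mm along the optical axis (not along the pixel's ray), 0 where there is no reading), "fx", "fy", "cx", "cy" (pixels), "distortion" ([k1, k2, p1, p2, k3] as OpenCV has them; the pictures are not rectified), "rvec" (rotation vector, rad) and "tvec" (3), from world to camera coordinates, as OpenCV has them; the wrist camera has in their place "T_tool_cam" (4x4, takes a point from camera to tool coordinates, whose origin is the TCP and whose axes are the flange's). Camera axes: x right, y down, z forward; pixel columns grow to the right and rows downward; lengths in mm; the calibration is good to about 2 mm. A picture is of the moment at which its call begins: read the wrist's pose just before it.
- finish_job(): hands the job in; it is judged then, once.
The state is a dict: "time_s": time; "joints": joint angles; "dq": joint speeds; "tau": joint torques, N m; "eef_pos": TCP position; "ee_rot": TCP orientation; "force": force on the tool from outside, world axes, zero at the start; "wrist_torque": the same for the moment, N m; "grip_width": opening from 0.0 (shut) to 1.0 (fully open); "grip_force": force on a finger pad.
Only numpy, scipy, OpenCV 4.12 (cv2) and the standard library are available. Lean on these libraries where they do the work, as an engineer would, in place of code of your own. Each camera call takes 0.05 s, during which the arm holds its last target. There are 200 camera calls.

## Working session

There is one attempt and no reset: what is moved stays moved. The work goes in short steps, Python scripts to look and compute and a tool call to move; the robot and the scene stay as the last step left them, time stands still between calls to the robot, and variables do not carry over. Pictures are saved under pics/ and viewed, at most 10 in all, crops included, and the job is handed in when it is done.

Besides the shell and the picture viewer there is one more tool, called after ">>>" by a JSON object that holds its "fn" and its "kwargs", one argument or row to a line. servo_tool: Moves the arm, as the interface text tells. Its arguments: {"type":"object","properties":{"commands":{"type":"array"},"squeeze":{"type":"number"}},"required":["commands"]}

```bash
ls; mkdir -p pics
cat > h.py <<'E'
from rig import *
import numpy as np, cv2, pickle
from scipy.spatial.transform import Rotation as R
def cap(n):
    s=sense(); c=capture(n); c['s']=s
    if 'T_tool_cam' in c:
        T=np.eye(4);q=s['ee_rot'];T[:3,:3]=R.from_quat([q[1],q[2],q[3],q[0]]).as_matrix();T[:3,3]=s['eef_pos']
        c['W']=T@np.array(c['T_tool_cam'])
    else:
        T=np.eye(4);T[:3,:3]=R.from_rotvec(np.ravel(c['rvec'])).as_matrix();T[:3,3]=np.ravel(c['tvec']);c['W']=np.linalg.inv(T)
    pickle.dump(c,open(n+'.pkl','wb')); return c
def K(c): return np.array([[c['fx'],0,c['cx']],[0,c['fy'],c['cy']],[0,0,1.]])
def ray(c,u,v):
    p=cv2.undistortPoints(np.array([[[u,v]]],float),K(c),np.array(c['distortion'],float)).ravel()
    return np.array([p[0],p[1],1.])
def pt(c,u,v,r=1):
    z=c['z_map'][v-r:v+r+1,u-r:u+r+1]; z=np.median(z[z>0]) if (z>0).any() else np.nan
    return (c['W']@np.append(ray(c,u,v)*z,1))[:3]
def onz(c,u,v,h):
    d=c['W'][:3,:3]@ray(c,u,v);o=c['W'][:3,3]; return o+d*(h-o[2])/d[2]
def proj(c,P):
    M=np.linalg.inv(c['W']);rv=R.from_matrix(M[:3,:3]).as_rotvec()
    return cv2.projectPoints(np.array(P,float).reshape(-1,1,3),rv,M[:3,3],K(c),np.array(c['distortion'],float))[0][:,0]
def cloud(c):
    g=np.stack(np.meshgrid(np.arange(640.),np.arange(480.)),-1).reshape(-1,1,2)
    p=cv2.undistortPoints(g,K(c),np.array(c['distortion'],float))[:,0]
    z=c['z_map'].reshape(-1,1); P=np.hstack([p*z,z]); return (P@c['W'][:3,:3].T+c['W'][:3,3]).reshape(480,640,3)
def save(c,f,crop=None,k=1):
    im=c['pixels'][:,:,::-1]
    if crop: x,y,w,h=crop; im=im[y:y+h,x:x+w]
    cv2.imwrite('pics/'+f,cv2.resize(im,None,fx=k,fy=k,interpolation=cv2.INTER_CUBIC))
E
python3 - <<'E'
from h import *
for n in ('scene','side','wrist'):
    c=cap(n); save(c,n+'1.png'); print(n,c['W'].round(2).tolist(),c['fx'])
print(sense())
E
```

```text
pics
scene [[-0.78, -0.36, 0.51, 152.43], [-0.62, 0.42, -0.66, 511.51], [0.02, -0.84, -0.55, 551.89], [0.0, 0.0, 0.0, 1.0]] 528.0703834536592
side [[-0.75, 0.55, -0.35, 1010.45], [0.66, 0.62, -0.43, 413.95], [-0.02, -0.56, -0.83, 1028.89], [0.0, 0.0, 0.0, 1.0]] 611.4632992969644
wrist [[1.0, 0.0, -0.0, 524.91], [0.0, -0.95, -0.32, 83.01], [-0.0, 0.32, -0.95, 372.95], [0.0, 0.0, 0.0, 1.0]] 401.3098791187458
{'time_s': 0.15, 'joints': array([-2.23417637e-01,  3.13278986e-01,  1.49823763e+00, -6.04571083e-06,
        1.33095081e+00, -2.23397847e-01]), 'dq': array([-3.70635656e-04, -3.76844823e-03, -8.39169716e-04, -5.81835002e-05,
       -3.23946940e-04,  7.02254815e-04]), 'tau': array([ 1.79854873e-03, -4.12368500e+01, -2.59796566e+01, -1.57318855e-04,
        3.17765021e-03, -3.62555340e-05]), 'eef_pos': array([5.24825482e+02, 1.66893981e-02, 2.30897658e+02]), 'ee_rot': array([-3.68553054e-04,  7.07113202e-01,  7.07100225e-01, -2.35557021e-04]), 'force': array([-0.08166703,  0.58756107, -0.34658363]), 'wrist_torque': array([-0.01961074,  0.00283898,  0.0503719 ]), 'grip_force': 0.0, 'grip_width': 0.9984630978370045}
```

```bash
python3 -c "
import cv2,numpy as np
a=[cv2.imread('pics/%s1.png'%n) for n in('scene','side')]
"
```

```text
(no output)
```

View pics/scene1.png

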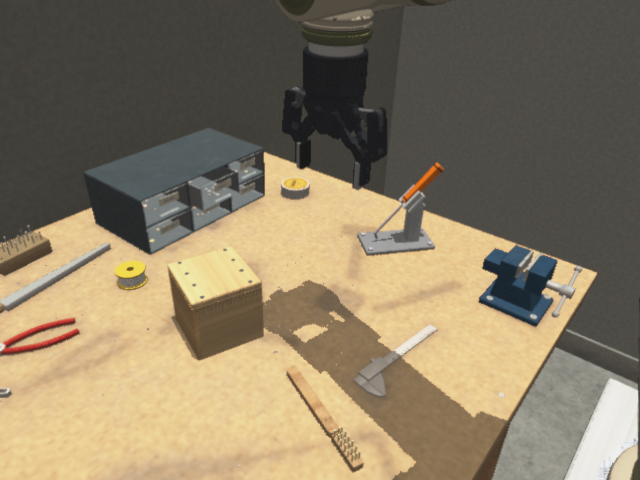

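View pics/side1.png

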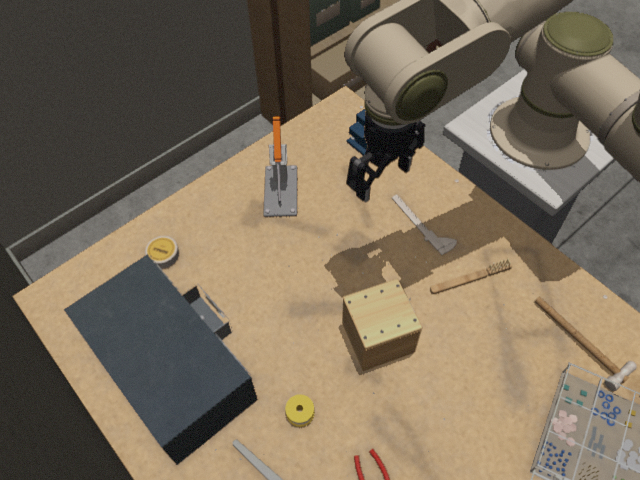

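The scene view shows the rack roof at (215,265) and the stand with the orange pick at (400,225). The side view shows the rack top at (380,310) and the stand base at (282,190). The mouth is out of sight in both. I'll fit the poses from the depth.

Run:
```python
from h import *
S={n:pickle.load(open(n+'.pkl','rb')) for n in('scene','side')}
for n,(u0,v0,u1,v1) in {'scene':(150,235,280,310),'side':(335,275,430,350)}.items():
    C=cloud(S[n])[v0:v1,u0:u1].reshape(-1,3); m=(abs(C[:,2]-105)<5); Q=C[m]
    r=cv2.minAreaRect(Q[:,:2].astype(np.float32)); print(n,'rack',m.sum(),Q[:,2].mean(),r, cv2.boxPoints(r).round(1).tolist())
for n,(u0,v0,u1,v1) in {'scene':(350,220,445,260),'side':(255,155,305,220)}.items():
    c=S[n];C=cloud(c)[v0:v1,u0:u1].reshape(-1,3); m=(abs(C[:,2]-8)<3.5); Q=C[m]
    r=cv2.minAreaRect(Q[:,:2].astype(np.float32)); print(n,'base',m.sum(),Q[:,2].mean(),r, cv2.boxPoints(r).round(1).tolist())
for n in S:
    c=S[n];C=cloud(c); h=cv2.cvtColor(c['pixels'],cv2.COLOR_RGB2HSV)
    m=(h[...,0]<14)&(h[...,1]>190)&(h[...,2]>90)&(c['z_map']>0)
    m&=(C[...,2]>60)&(C[...,2]<200); Q=C[m]; print(n,'handle',m.sum(),Q.mean(0))
    s=np.linalg.svd(Q-Q.mean(0))[2][0]; t=(Q-Q.mean(0))@s; print(s,t.min(),t.max(), Q[t.argmin()],Q[t.argmax()])
save(S['scene'],'stand_sc.png',(345,150,110,110),5)
```

```text
scene rack 3363 105.15748842566514 ((631.4837646484375, 122.25389099121094), (102.01060485839844, 106.98695373535156), 70.0079574584961) [[563.7999877929688, 92.5999984741211], [664.2999877929688, 56.0], [699.2000122070312, 151.89999389648438], [598.7000122070312, 188.5]]
side rack 3326 105.0733870439988 ((632.8966674804688, 120.53180694580078), (102.32144165039062, 105.56149291992188), 69.88350677490234) [[565.7000122070312, 90.5999984741211], [664.9000244140625, 54.29999923706055], [700.0999755859375, 150.39999389648438], [600.9000244140625, 186.6999969482422]]
scene base 1228 8.135046162067379 ((551.5784301757812, -258.22137451171875), (135.3094482421875, 72.99281311035156), 48.79584884643555) [[479.6000061035156, -285.1000061035156], [534.5, -333.20001220703125], [623.5999755859375, -231.39999389648438], [568.7000122070312, -183.3000030517578]]
side base 1263 8.107914558377576 ((547.39453125, -270.77783203125), (176.02088928222656, 102.86790466308594), 51.246795654296875) [[452.20001220703125, -307.20001220703125], [532.4000244140625, -371.6000061035156], [642.5999755859375, -234.3000030517578], [562.4000244140625, -169.89999389648438]]
scene handle 335 [ 523.78016515 -286.90863889  131.44326348]
[ 0.44557216  0.50755737 -0.73746252] -37.2579061444791 50.92514292206893 [ 506.03062192 -304.22147266  159.32528722] [ 548.00175759 -263.22739464   93.32188796]
side handle 231 [ 530.6258719  -286.44369766  128.88080216]
[ 0.41972868  0.49271379 -0.76227355] -43.568498189177646 45.178501426039766 [ 509.47272532 -314.99592261  155.933874  ] [ 551.72606687 -266.21699674   94.30506464]
```

View pics/stand_sc.png

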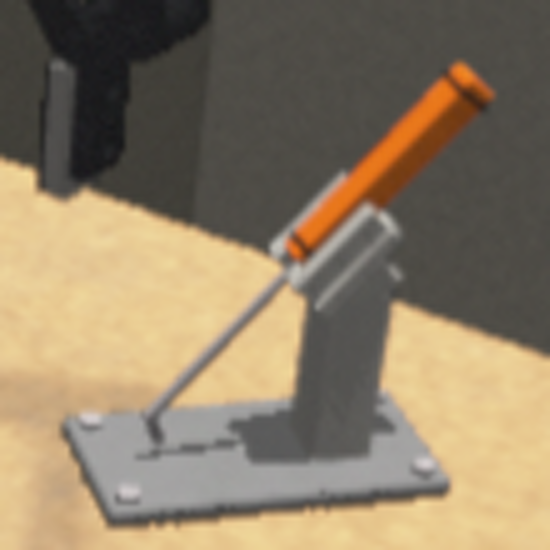

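The stand crop shows the handle from about (292,245) to (470,80) and the hook tip near (155,437). Rack yaw is about 1.222 and stand yaw about 0.855. Next I'll tilt the wrist camera to look into the mouth.

```bash
cat >> h.py <<'E'
def tool(yaw,th):
    h=np.array([np.cos(yaw),np.sin(yaw),0]);u=np.array([0,0,1.])
    x=np.cos(th)*h+np.sin(th)*u; z=np.sin(th)*h-np.cos(th)*u
    return np.c_[x,np.cross(z,x),z]
def cur():
    s=sense();q=s['ee_rot'];return np.array(s['eef_pos']),R.from_quat([q[1],q[2],q[3],q[0]]).as_matrix()
def plan(p1,R1,N,p0=None,R0=None):
    if p0 is None: p0,R0=cur()
    w=R.from_matrix(R0.T@R1).as_rotvec()/N; Rw=R.from_rotvec(w).as_matrix()
    A=sum(np.linalg.matrix_power(Rw,k) for k in range(N))
    d=np.linalg.solve(A,R0.T@(np.array(p1)-p0))
    print(N,'rows: shift',(d/1000).round(4).tolist(),'turn',(np.degrees(w)/6).round(3).tolist())
E
python3 - <<'E'
from h import *
h=np.array([np.cos(1.222),np.sin(1.222),0]); m=np.array([614.8,73.5,0])
plan(m-100*h+[0,0,140],tool(1.222,.75),10)
E
```

```text
10 rows: shift [-0.0042, 0.0055, 0.0085] turn [-0.126, 0.709, 0.317]
```

>>> {"fn": "servo_tool", "kwargs": {
  "commands": [
    [-1, [-0.0042, 0.0055, 0.0085], [-0.126, 0.709, 0.317]],
    [-1, [-0.0042, 0.0055, 0.0085], [-0.126, 0.709, 0.317]],
    [-1, [-0.0042, 0.0055, 0.0085], [-0.126, 0.709, 0.317]],
    [-1, [-0.0042, 0.0055, 0.0085], [-0.126, 0.709, 0.317]],
    [-1, [-0.0042, 0.0055, 0.0085], [-0.126, 0.709, 0.317]],
    [-1, [-0.0042, 0.0055, 0.0085], [-0.126, 0.709, 0.317]],
    [-1, [-0.0042, 0.0055, 0.0085], [-0.126, 0.709, 0.317]],
    [-1, [-0.0042, 0.0055, 0.0085], [-0.126, 0.709, 0.317]],
    [-1, [-0.0042, 0.0055, 0.0085], [-0.126, 0.709, 0.317]],
    [-1, [-0.0042, 0.0055, 0.0085], [-0.126, 0.709, 0.317]]
  ]
}}

```text
time_s: 0.98
eef_pos: [581.7, -20.7, 140.2]
ee_rot: [-0.21, 0.762, 0.533, 0.302]
force: [0.7, 0.2, -0.7]
grip_width: 1.0
grip_force: 0.0
```

>>> {"fn": "servo_tool", "kwargs": {
  "commands": [
    [-1, [0, 0, 0], [0, 0, 0]],
    [-1, [0, 0, 0], [0, 0, 0]]
  ]
}}

```text
time_s: 1.15
eef_pos: [580.9, -20.6, 139.9]
ee_rot: [-0.21, 0.762, 0.534, 0.299]
force: [-0.1, 0.4, -0.2]
grip_width: 1.001
grip_force: 0.0
```

Run:
```python
from h import *
c=cap('wrist'); save(c,'mouth.png'); print(c['s']['eef_pos'],c['s']['joints'],c['s']['time_s'])
```

```text
[580.92813301 -20.57101137 139.94514026] [-0.5508872   0.54764956  1.59869668  0.76903701  1.2832123  -0.54064047] 1.15
```

View pics/mouth.png

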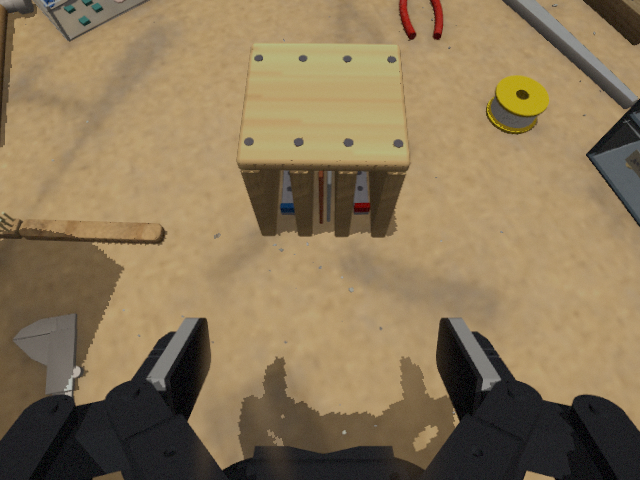

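The picture shows the red tab at about (362,207), in the right-hand bay (rack y = -30), and the blue tab at (288,208). I'll work out the rack and tab coordinates.

Run:
```python
from h import *
c=pickle.load(open('wrist.pkl','rb')); C=cloud(c)
T=C[40:170,235:412].reshape(-1,3);Q=T[abs(T[:,2]-105)<5]
r=cv2.minAreaRect(Q[:,:2].astype(np.float32)); print('roof',Q[:,2].mean(),r)
yaw=np.radians(70);h=np.array([np.cos(yaw),np.sin(yaw),0]);l=np.array([-h[1],h[0],0])
m=np.array([614.8,73.5,0])
px=c['pixels'].astype(int);red=(px[...,0]>110)&(px[...,1]<60)&(px[...,2]<60); red[:190]=0;red[225:]=0;red[:,:345]=0;red[:,380:]=0
v,u=np.where(red); print('redpix',u.min(),u.max(),v.min(),v.max())
P=C[red]-m; z=P[:,2];fx=P@h;fy=P@l
print(np.c_[fx,fy,z][::6].round(1))
# front-lower corners of walls by projection check
for y in(-52,-39.,-21,21,39,52): print(y,[proj(c,m+y*l+[0,0,zz]).ravel().round(1).tolist() for zz in(0,105)])
save(c,'mouthz.png',(235,140,180,110),4)
```

```text
roof 104.42723089815213 ((632.7418823242188, 120.94888305664062), (102.7621078491211, 104.28504943847656), 69.3059310913086)Traceback (most recent call last):
  File "<stdin>", line 8, in <module>
    return umr_minimum(a, axis, None, out, keepdims, initial, where)
ValueError: zero-size array to reduction operation minimum which has no identity
```

Run:
```python
from h import *
c=pickle.load(open('wrist.pkl','rb')); C=cloud(c)
yaw=1.217;h=np.array([np.cos(yaw),np.sin(yaw),0]);l=np.array([-h[1],h[0],0])
m=np.array([632.5,121.1,0])-51*h; print(m)
px=c['pixels'].astype(int);red=(px[...,0]>2.2*px[...,1])&(px[...,0]>70)&(px[...,0]>2.2*px[...,2]); red[:198]=0;red[225:]=0;red[:,:345]=0;red[:,380:]=0
v,u=np.where(red); print('redpix',u.min(),u.max(),v.min(),v.max())
P=C[red]-m; print(np.c_[u,v,P@h,P@l,P[:,2]][::6].round(1))
for y in(-52,-39.,-21,21,39,52): print(y,[proj(c,m+y*l+[0,0,zz]).ravel().round(1).tolist() for zz in(0,105)])
save(c,'mouthz.png',(235,140,180,110),4)
```

```text
[614.83046382  73.25872607   0.        ]
redpix 354 369 203 207
[[355.  203.   25.2 -26.   13. ]
 [361.  203.   25.7 -31.   12.2]
 [367.  203.   25.5 -35.8  12.7]
 [358.  204.   24.5 -28.4  12.6]
 [364.  204.   24.5 -33.3  12.8]
 [354.  205.   25.1 -25.4   9.9]
 [360.  205.   23.6 -30.   12.7]
 [366.  205.   23.3 -34.9  13.3]
 [357.  206.   22.8 -27.6  12.4]
 [363.  206.   22.7 -32.5  12.6]
 [369.  206.   22.4 -37.3  13.2]
 [360.  207.   22.4 -30.1  11.4]
 [366.  207.   22.2 -35.   11.9]]
-52 [[386.3, 237.8], [411.9, 163.8]]
-39.0 [[370.5, 237.7], [389.7, 163.7]]
-21 [[348.6, 237.6], [358.9, 163.5]]
21 [[297.6, 237.4], [287.0, 163.2]]
39 [[275.7, 237.3], [256.3, 163.1]]
52 [[259.9, 237.2], [234.1, 163.1]]
```

View pics/mouthz.png

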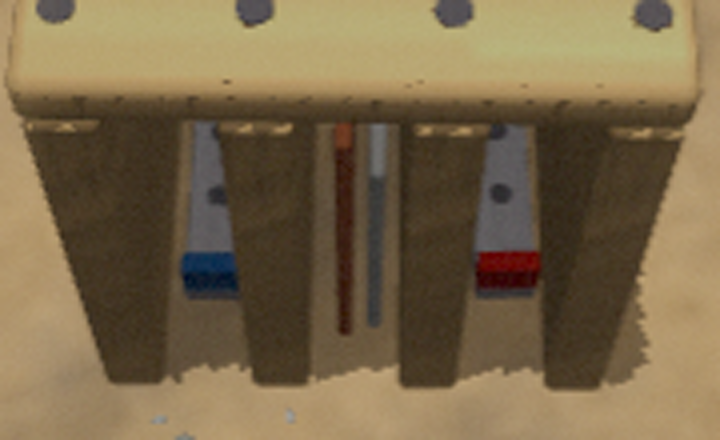

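The enlarged crop has the red tab at about x 21.5–26.5, y -31 in the rack frame, and the wall feet agree with the rack model to about 1.5 px. Next I'll move above the stand.

Run:
```python
from h import *
import rig; print([ (k,getattr(rig,k)) for k in dir(rig) if 'grip' in k.lower() or 'depth' in k.lower()])
y=.855;h=np.array([np.cos(y),np.sin(y),0]);u=np.array([0,0,1.])
seat=np.array([546.5,-268.5,88]); g=seat+62*(-np.sin(np.radians(40))*h+np.cos(np.radians(40))*u); print(g)
plan(g+[0,0,75],tool(y,0),20)
```

```text
[('grip_depth', 18.700000000000003)]
[ 520.34783411 -298.5717878   135.49475547]
20 rows: shift [-0.0115, 0.0042, -0.0087] turn [-0.065, -0.353, 0.168]
```

>>> {"fn": "servo_tool", "kwargs": {
  "commands": [
    [-1, [-0.0115, 0.0042, -0.0087], [-0.065, -0.353, 0.168]],
    [-1, [-0.0115, 0.0042, -0.0087], [-0.065, -0.353, 0.168]],
    [-1, [-0.0115, 0.0042, -0.0087], [-0.065, -0.353, 0.168]],
    [-1, [-0.0115, 0.0042, -0.0087], [-0.065, -0.353, 0.168]],
    [-1, [-0.0115, 0.0042, -0.0087], [-0.065, -0.353, 0.168]],
    [-1, [-0.0115, 0.0042, -0.0087], [-0.065, -0.353, 0.168]],
    [-1, [-0.0115, 0.0042, -0.0087], [-0.065, -0.353, 0.168]],
    [-1, [-0.0115, 0.0042, -0.0087], [-0.065, -0.353, 0.168]],
    [-1, [-0.0115, 0.0042, -0.0087], [-0.065, -0.353, 0.168]],
    [-1, [-0.0115, 0.0042, -0.0087], [-0.065, -0.353, 0.168]]
  ]
}}

```text
time_s: 2.03
eef_pos: [560.4, -168.2, 150.8]
ee_rot: [-0.106, 0.855, 0.485, 0.153]
force: [-0.6, -0.3, -0.7]
grip_width: 1.002
grip_force: 0.0
```

>>> {"fn": "servo_tool", "kwargs": {
  "commands": [
    [-1, [-0.0115, 0.0042, -0.0087], [-0.065, -0.353, 0.168]],
    [-1, [-0.0115, 0.0042, -0.0087], [-0.065, -0.353, 0.168]],
    [-1, [-0.0115, 0.0042, -0.0087], [-0.065, -0.353, 0.168]],
    [-1, [-0.0115, 0.0042, -0.0087], [-0.065, -0.353, 0.168]],
    [-1, [-0.0115, 0.0042, -0.0087], [-0.065, -0.353, 0.168]],
    [-1, [-0.0115, 0.0042, -0.0087], [-0.065, -0.353, 0.168]],
    [-1, [-0.0115, 0.0042, -0.0087], [-0.065, -0.353, 0.168]],
    [-1, [-0.0115, 0.0042, -0.0087], [-0.065, -0.353, 0.168]],
    [-1, [-0.0115, 0.0042, -0.0087], [-0.065, -0.353, 0.168]],
    [-1, [-0.0115, 0.0042, -0.0087], [-0.065, -0.353, 0.168]]
  ]
}}

```text
time_s: 2.87
eef_pos: [521.1, -299.0, 211.3]
ee_rot: [0.001, 0.91, 0.414, -0.0]
force: [0.6, 1.3, -0.6]
grip_width: 1.002
grip_force: 0.0
```

>>> {"fn": "servo_tool", "kwargs": {
  "commands": [
    [-1, [0, 0, 0], [0, 0, 0]],
    [-1, [0, 0, 0], [0, 0, 0]]
  ]
}}

```text
time_s: 3.03
eef_pos: [521.4, -298.2, 210.3]
ee_rot: [-0.0, 0.91, 0.414, 0.001]
force: [0.4, 0.4, 0.3]
grip_width: 1.002
grip_force: 0.0
```

Run:
```python
from h import *
c=cap('wrist'); save(c,'stand_w.png'); print(c['s']['eef_pos'],c['s']['joints'],c['s']['time_s'])
C=cloud(c); Q=C[(abs(C[...,2]-8)<3)&(c['z_map']>0)&(np.hypot(C[...,0]-550,C[...,1]+260)<110)]
r=cv2.minAreaRect(Q[:,:2].astype(np.float32)); print('base',len(Q),r)
hh=cv2.cvtColor(c['pixels'],cv2.COLOR_RGB2HSV)
m=(hh[...,0]<14)&(hh[...,1]>190)&(hh[...,2]>90)&(C[...,2]>75)&(C[...,2]<190); Q=C[m]
v,u=np.where(m); print(len(Q),u.min(),u.max(),v.min(),v.max())
y=.855;h=np.array([np.cos(y),np.sin(y),0]);l=np.array([-h[1],h[0],0])
seat=np.array([546.5,-268.5,88]);k=np.radians(40)
zp=np.array([0,0,np.cos(k)])-np.sin(k)*h; xp=np.cos(k)*h+np.array([0,0,np.sin(k)])
D=Q-seat; print('x,y,z pick percentiles',[np.percentile(D@a,[1,10,50,90,99]).round(1).tolist() for a in(xp,l,zp)])
f=(abs(D@xp-np.percentile(D@xp,60))<2.5); a,b=np.polyfit((D@zp)[f],(D@l)[f],1); print('lat slope',a,b); print('x slope',np.polyfit((D@zp)[f],(D@xp)[f],1))
```

```text
[ 521.40975408 -298.19395788  210.32882633] [-7.15437095e-01  4.95102730e-01  1.28796152e+00  2.55940934e-03
  1.35747123e+00  2.84232197e-04] 3.0333
base 9300 ((552.5213623046875, -259.75970458984375), (134.5975341796875, 70.03003692626953), 50.128196716308594)
20 309 332 165 284
x,y,z pick percentiles [[6.1, 7.0, 7.7, 8.7, 8.7], [-5.8, -5.6, 4.5, 7.5, 7.6], [0.5, 3.3, 26.2, 74.8, 82.9]]
lat slope -0.005915195831596919 1.4733724232646712
x slope [-5.42658579e-03  7.94549906e+00]
```

View pics/stand_w.png

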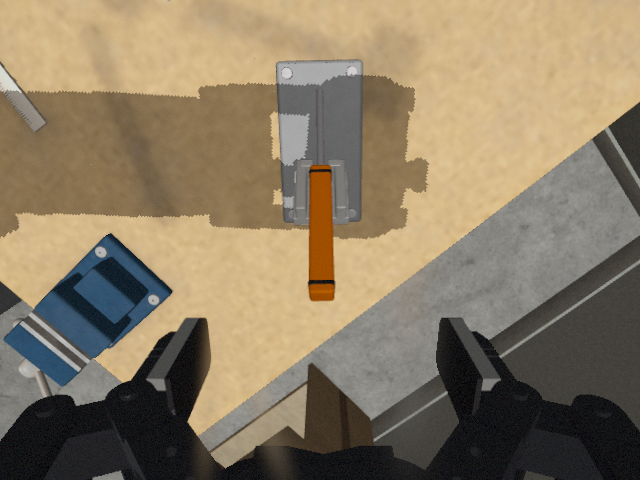

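In the wrist view the handle runs from (320,167) at its lower end to about (321.5,281) at the top edge, nearly parallel to the tool x axis. I'll refine the seat position from this.

Run:
```python
from h import *
c=pickle.load(open('wrist.pkl','rb')); C=cloud(c)
print('cx',c['cx'])
a=onz(c,320,167,92.5); b=onz(c,321.5,282,161.5); print(a,b,'yaw',np.arctan2(*(a-b)[:2][::-1]),np.linalg.norm((a-b)[:2]),'expect',90*.643)
print(pt(c,320,172),pt(c,321,278))
y=.87;h=np.array([np.cos(y),np.sin(y),0]);u=np.array([0,0,1.]);k=np.radians(40)
zp=np.cos(k)*u-np.sin(k)*h; xp=np.cos(k)*h+np.sin(k)*u
print('seat est',a-7*xp,b-7*xp-90*zp,pt(c,320,172)-7*xp)
import scipy
px=c['pixels'].astype(int); m=(px[...,0]>2.2*px[...,2])&(px[...,0]>1.6*px[...,1])&(C[...,2]>70)&(C[...,2]<190);m[:,:300]=0;m[:,345:]=0;m[:160]=0;m[305:]=0
Q=C[m];D=Q-np.array([546.5,-268.5,88]);l=np.array([-h[1],h[0],0]);X,Y,Z=D@xp,D@l,D@zp
f=(Z>3)&(Z<87)&(X>2);print(m.sum(),[np.percentile(s[f],[2,50,98]).round(1).tolist() for s in(X,Y)],np.percentile(Z[X>2],[1,99]),np.polyfit(Z[f],Y[f],1),np.polyfit(Z[f],X[f],1))
```

```text
cx 323.1171772916656
[ 548.93829734 -263.73696769   92.5       ] [ 517.30623905 -301.80317042  161.5       ] yaw 0.8774515393942371 49.49366526417183 expect 57.870000000000005
[ 547.3424515  -265.61069135   97.28984463] [ 516.62836198 -302.14182893  154.86341383]
seat est [ 545.48053678 -267.83553724   88.00048673] [ 551.15226484 -261.68463462   88.05648685] [ 543.88469095 -269.70926089   92.79033137]
2985 [[6.7, 8.1, 9.3], [-5.2, 1.2, 7.6]] [ 0.59457069 88.19515767] [0.00217209 1.10084852] [-2.34102657e-03  8.18602089e+00]
```

Run:
```python
from h import *
plan([520.7,-297.1,117],tool(.87,0),6)
```

```text
6 rows: shift [0.0, -0.0001, 0.0154] turn [-0.001, -0.005, -0.025]
```

>>> {"fn": "servo_tool", "kwargs": {
  "commands": [
    [-1, [0, -0.0002, 0.0155], [0, 0, -0.025]],
    [-1, [0, -0.0002, 0.0155], [0, 0, -0.025]],
    [-1, [0, -0.0002, 0.0155], [0, 0, -0.025]],
    [-1, [0, -0.0002, 0.0155], [0, 0, -0.025]],
    [-1, [0, -0.0002, 0.0155], [0, 0, -0.025]],
    [-1, [0, -0.0002, 0.0155], [0, 0, -0.025]],
    [-1, [0, 0, 0], [0, 0, 0]]
  ]
}}

```text
time_s: 3.67
eef_pos: [518.9, -296.0, 112.8]
ee_rot: [-0.004, 0.907, 0.421, -0.0]
force: [-1.4, 0.2, -2.0]
grip_width: 1.003
grip_force: 0.0
```

>>> {"fn": "servo_tool", "kwargs": {
  "commands": [
    [1, [0, 0, 0], [0, 0, 0]],
    [1, [0, 0, 0], [0, 0, 0]],
    [1, [0, 0, 0], [0, 0, 0]],
    [1, [0, 0, 0], [0, 0, 0]],
    [1, [0, 0, 0], [0, 0, 0]],
    [1, [0, 0, 0], [0, 0, 0]]
  ],
  "squeeze": 60
}}

```text
time_s: 4.17
eef_pos: [520.1, -297.8, 116.4]
ee_rot: [-0.001, 0.907, 0.421, 0.001]
force: [-0.8, -0.2, 6.5]
grip_width: 0.155
grip_force: 60.6
```

>>> {"fn": "servo_tool", "kwargs": {
  "commands": [
    [1, [0.0038, 0, -0.0032], [0, 0, 0]],
    [1, [0.0038, 0, -0.0032], [0, 0, 0]],
    [1, [0.0038, 0, -0.0032], [0, 0, 0]],
    [1, [0.0038, 0, -0.0032], [0, 0, 0]],
    [1, [0.0038, 0, -0.0032], [0, 0, 0]],
    [1, [0.0038, 0, -0.0032], [0, 0, 0]],
    [1, [0.0038, 0, -0.0032], [0, 0, 0]],
    [1, [0.0038, 0, -0.0032], [0, 0, 0]],
    [1, [0, 0, 0], [0, 0, 0]]
  ]
}}

```text
time_s: 4.92
eef_pos: [540.3, -274.0, 142.5]
ee_rot: [-0.001, 0.907, 0.421, 0.001]
force: [0.2, 0.0, 0.1]
grip_width: 0.152
grip_force: 58.4
```

>>> {"fn": "servo_tool", "kwargs": {
  "commands": [
    [1, [0, 0, -0.01], [0, 0, 0]],
    [1, [0, 0, -0.02], [0, 0, 0]],
    [1, [0, 0, -0.02], [0, 0, 0]],
    [1, [0, 0, -0.02], [0, 0, 0]],
    [1, [0, 0, -0.01], [0, 0, 0]],
    [1, [0, 0, 0], [0, 0, 0]],
    [1, [0, 0, 0], [0, 0, 0]]
  ]
}}

```text
time_s: 5.5
eef_pos: [539.4, -274.8, 221.4]
ee_rot: [-0.001, 0.907, 0.421, 0.001]
force: [-0.8, 0.4, -1.5]
grip_width: 0.152
grip_force: 58.4
```

Run:
```python
from h import *
p,Rm=cur(); print(p,sense()['time_s'])
# expected hook position from model
c=cap('scene'); C=cloud(c); w=cap('wrist')
k=np.radians(40); h=Rm[:,0]; u=-Rm[:,2]; zp=np.cos(k)*u-np.sin(k)*h; xp=np.cos(k)*h+np.sin(k)*u
o=p+40.7*h-28.1*u
for n,a in(('o',o),('hook',o-10*xp-85.5*zp),('root',o-80*zp),('top',o+90*zp)): print(n,a.round(1),proj(c,a).round(1),proj(w,a).round(1))
t=proj(c,o).ravel().astype(int); save(c,'held.png',(t[0]-90,t[1]-70,150,130),4)
```

```text
[ 539.44134454 -274.77577319  221.37789238] 5.5
o [ 565.7 -243.6  193.4] [[395.  149.4]] [[323.8 205.8]]
hook [ 596.3 -207.3  121.6] [[365.  188.9]] [[324.  94.]]
root [ 598.9 -204.2  132.2] [[363.3 183.6]] [[324.   85.5]]
top [ 528.4 -288.   262.2] [[433.  108.3]] [[323.6 434.4]]
```

View pics/held.png

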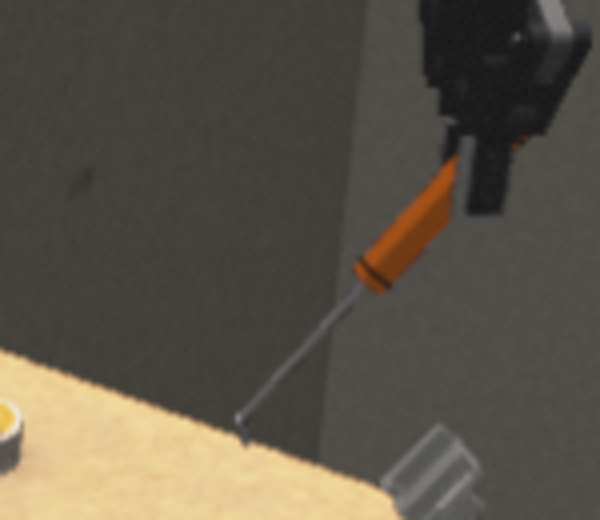

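The held hook shows at scene pixel (366,189), where the model predicts (365,189), so the grasp matches the model. Next I'll go in front of the red bay.

```bash
cat >> h.py <<'E'
YR=1.217;HR=np.array([np.cos(YR),np.sin(YR),0]);LR=np.array([-HR[1],HR[0],0]);M=np.array([614.83,73.26,0])
def tcp_for_tip(x,y,z): return M+(x-88.3)*HR+y*LR+[0,0,z+99.8]
def tip(): p,Rm=cur(); t=p+Rm@[88.3,0,99.8]; d=t-M; return np.array([d@HR,d@LR,d[2]]).round(2)
E
python3 - <<'E'
from h import *
plan(tcp_for_tip(-60,-31,30),tool(YR,0),14); print(tip())
E
```

```text
14 rows: shift [0.0141, -0.004, 0.0065] turn [-0.002, -0.002, -0.238]
[-269.09  -79.32  120.63]
```

>>> {"fn": "servo_tool", "kwargs": {
  "commands": [
    [1, [0.0141, -0.004, 0.0065], [-0.002, -0.002, -0.238]],
    [1, [0.0141, -0.004, 0.0065], [-0.002, -0.002, -0.238]],
    [1, [0.0141, -0.004, 0.0065], [-0.002, -0.002, -0.238]],
    [1, [0.0141, -0.004, 0.0065], [-0.002, -0.002, -0.238]],
    [1, [0.0141, -0.004, 0.0065], [-0.002, -0.002, -0.238]],
    [1, [0.0141, -0.004, 0.0065], [-0.002, -0.002, -0.238]],
    [1, [0.0141, -0.004, 0.0065], [-0.002, -0.002, -0.238]],
    [1, [0.0141, -0.004, 0.0065], [-0.002, -0.002, -0.238]],
    [1, [0.0141, -0.004, 0.0065], [-0.002, -0.002, -0.238]],
    [1, [0.0141, -0.004, 0.0065], [-0.002, -0.002, -0.238]]
  ]
}}

```text
time_s: 6.43
eef_pos: [585.0, -134.1, 156.3]
ee_rot: [0.0, 0.847, 0.531, 0.0]
force: [0.1, 0.2, 0.2]
grip_width: 0.154
grip_force: 58.3
```

>>> {"fn": "servo_tool", "kwargs": {
  "commands": [
    [1, [0.0141, -0.004, 0.0065], [-0.002, -0.002, -0.238]],
    [1, [0.0141, -0.004, 0.0065], [-0.002, -0.002, -0.238]],
    [1, [0.0141, -0.004, 0.0065], [-0.002, -0.002, -0.238]],
    [1, [0.0141, -0.004, 0.0065], [-0.002, -0.002, -0.238]],
    [1, [0, 0, 0], [0, 0, 0]],
    [1, [0, 0, 0], [0, 0, 0]],
    [1, [0, 0, 0], [0, 0, 0]]
  ]
}}

```text
time_s: 7.02
eef_pos: [593.0, -77.8, 131.1]
ee_rot: [0.001, 0.82, 0.572, 0.0]
force: [-0.2, -0.3, 0.2]
grip_width: 0.15
grip_force: 58.4
```

Run:
```python
from h import *
print(tip(),sense()['time_s'],cur()[0]); plan(tcp_for_tip(-60,-31,30),tool(YR,0),1)
w=cap('wrist'); p,Rm=cur(); print('tip px',proj(w,p+Rm@[88.3,0,99.8]))
for y in (-39,-21): print([proj(w,M+x*HR+y*LR+[0,0,z]).round(1).tolist() for x,z in((0,0),(21.5,13))])
save(w,'front.png',(220,0,200,150),4)
```

```text
[-61.07 -32.07  31.24] 7.0167 [593.02456226 -77.83529878 131.11669863]
1 rows: shift [0.001, -0.0009, 0.0013] turn [0.023, 0.008, 0.007]
tip px [[323.41549235  93.94205413]]
[[[334.7, -12.4]], [[335.8, -61.9]]]
[[[304.7, -12.4]], [[303.3, -62.0]]]
```

View pics/front.png

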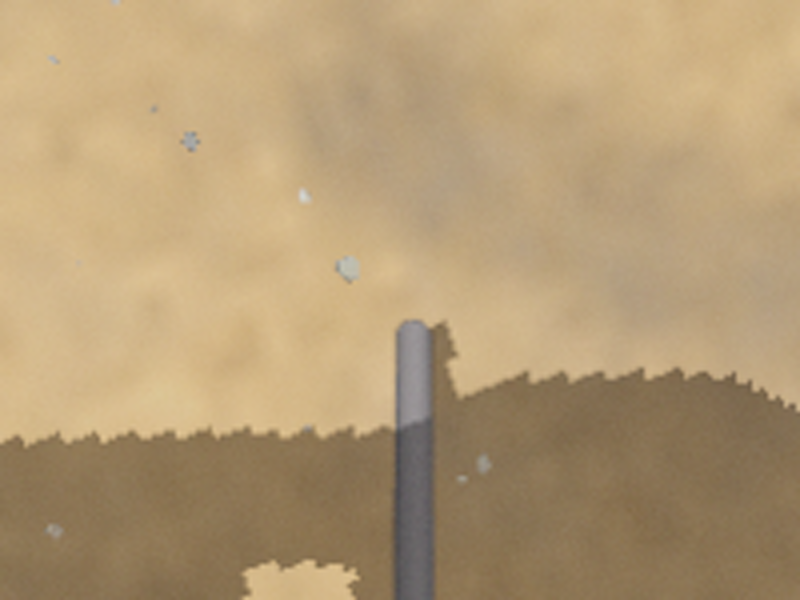

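The crop shows the shaft end at wrist pixel (323.5,82), laterally where the model predicts. Entering the bay above the tab.

>>> {"fn": "servo_tool", "kwargs": {
  "commands": [
    [1, [0.007, -0.0002, 0.0018], [0, 0, 0]],
    [1, [0.01, -0.0002, 0.0018], [0, 0, 0]],
    [1, [0.01, -0.0002, 0.0018], [0, 0, 0]],
    [1, [0.01, -0.0002, 0.0018], [0, 0, 0]],
    [1, [0.01, -0.0002, 0.0018], [0, 0, 0]],
    [1, [0.01, 0, 0], [0, 0, 0]],
    [1, [0.01, 0, 0], [0, 0, 0]],
    [1, [0.01, 0, 0], [0, 0, 0]],
    [1, [0.01, 0, 0], [0, 0, 0]],
    [1, [0.007, 0, 0], [0, 0, 0]]
  ]
}}

```text
time_s: 7.9
eef_pos: [624.8, 12.3, 121.9]
ee_rot: [0.001, 0.82, 0.572, 0.0]
force: [-0.1, 0.4, -0.7]
grip_width: 0.158
grip_force: 58.4
```

>>> {"fn": "servo_tool", "kwargs": {
  "commands": [
    [1, [0, 0, 0], [0, 0, 0]],
    [1, [0, 0, 0], [0, 0, 0]],
    [1, [0, 0, 0], [0, 0, 0]]
  ]
}}

```text
time_s: 8.15
eef_pos: [624.3, 10.7, 121.8]
ee_rot: [0.001, 0.82, 0.572, 0.0]
force: [0.8, 0.2, -0.2]
grip_width: 0.157
grip_force: 58.4
```

Run:
```python
from h import *
s=sense();print(tip(),s['time_s'],s['force']); plan(tcp_for_tip(33,-31,8.5),tool(YR,0),6)
```

```text
[ 32.79 -30.73  21.94] 8.15 [ 0.7613581   0.178145   -0.21415744]
6 rows: shift [0.0, 0.0001, 0.0023] turn [0.003, 0.001, 0.001]
```

>>> {"fn": "servo_tool", "kwargs": {
  "commands": [
    [1, [0, 0, 0.0025], [0, 0, 0]],
    [1, [0, 0, 0.0025], [0, 0, 0]],
    [1, [0, 0, 0.0025], [0, 0, 0]],
    [1, [0, 0, 0.0025], [0, 0, 0]],
    [1, [0, 0, 0.0025], [0, 0, 0]],
    [1, [0, 0, 0], [0, 0, 0]],
    [1, [0, 0, 0], [0, 0, 0]]
  ]
}}

```text
time_s: 8.73
eef_pos: [624.3, 11.0, 109.2]
ee_rot: [0.001, 0.82, 0.572, 0.0]
force: [-0.8, -0.1, -1.6]
grip_width: 0.151
grip_force: 58.4
```

Run:
```python
from h import *
s=sense();print(tip(),s['time_s'],s['force'],s['wrist_torque'])
```

```text
[ 33.1  -30.56   9.3 ] 8.7333 [-0.84109278 -0.10880678 -1.5597698 ] [0.01359986 0.02165463 0.00577043]
```

>>> {"fn": "servo_tool", "kwargs": {
  "commands": [
    [1, [-0.003, 0, 0], [0, 0, 0]],
    [1, [-0.004, 0, 0], [0, 0, 0]],
    [1, [-0.006, 0, 0], [0, 0, 0]],
    [1, [-0.006, 0, 0], [0, 0, 0]],
    [1, [-0.006, 0, 0], [0, 0, 0]],
    [1, [-0.006, 0, 0], [0, 0, 0]],
    [1, [-0.006, 0, 0], [0, 0, 0]],
    [1, [-0.006, 0, 0], [0, 0, 0]],
    [1, [-0.006, 0, 0], [0, 0, 0]],
    [1, [-0.006, 0, 0], [0, 0, 0]]
  ]
}}

```text
time_s: 9.57
eef_pos: [605.2, -41.2, 109.4]
ee_rot: [0.001, 0.82, 0.572, 0.0]
force: [0.4, 0.9, -0.5]
grip_width: 0.154
grip_force: 58.4
```

>>> {"fn": "servo_tool", "kwargs": {
  "commands": [
    [1, [-0.006, 0, 0], [0, 0, 0]],
    [1, [-0.006, 0, 0], [0, 0, 0]],
    [1, [-0.006, 0, 0], [0, 0, 0]],
    [1, [-0.006, 0, 0], [0, 0, 0]],
    [1, [-0.006, 0, 0], [0, 0, 0]],
    [1, [-0.006, 0, 0], [0, 0, 0]],
    [1, [-0.006, 0, 0], [0, 0, 0]],
    [1, [-0.006, 0, 0], [0, 0, 0]],
    [1, [-0.005, 0, 0], [0, 0, 0]],
    [1, [-0.004, 0, 0], [0, 0, 0]]
  ]
}}

```text
time_s: 10.4
eef_pos: [585.4, -94.7, 109.4]
ee_rot: [0.001, 0.82, 0.572, 0.0]
force: [-1.1, 0.9, -0.3]
grip_width: 0.156
grip_force: 58.4
```

Run:
```python
from h import *
s=sense();print(tip(),s['time_s'],s['force'],s['wrist_torque'])
w=cap('wrist');save(w,'drag.png',(160,0,320,240),2.4)
```

```text
[-79.55 -30.72   9.52] 10.4 [-1.08060968  0.94221462 -0.26879414] [ 0.14834886 -0.08897825  0.06315747]
```

View pics/drag.png

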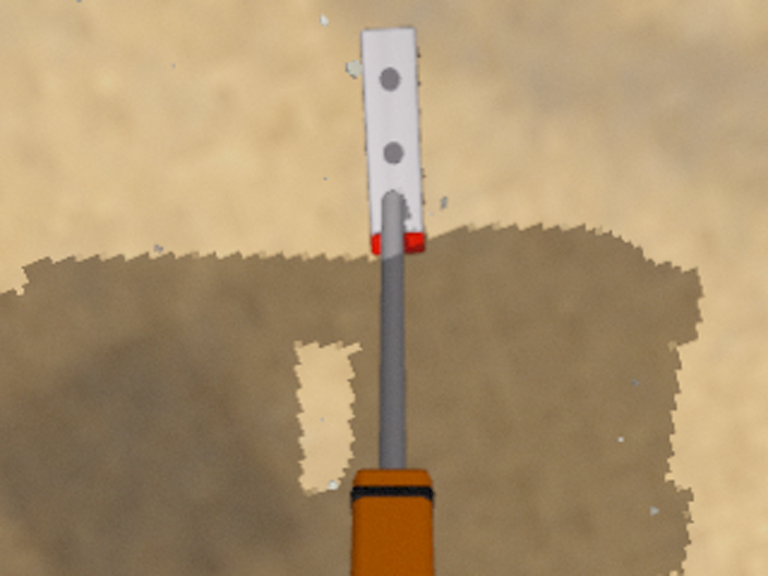

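The crop shows the shim fully out on the bench, with its tail at about (322,12) and the hook behind the red tab at about (326,98). Unhook, lift and check.

>>> {"fn": "servo_tool", "kwargs": {
  "commands": [
    [1, [0.002, 0, 0], [0, 0, 0]],
    [1, [0.002, 0, 0], [0, 0, 0]],
    [1, [0, 0, 0], [0, 0, 0]],
    [1, [0, 0, -0.005], [0, 0, 0]],
    [1, [0, 0, -0.01], [0, 0, 0]],
    [1, [0, 0, -0.02], [0, 0, 0]],
    [1, [0, 0, -0.02], [0, 0, 0]],
    [1, [0, 0, -0.02], [0, 0, 0]],
    [1, [0, 0, -0.02], [0, 0, 0]],
    [1, [0, 0, -0.015], [0, 0, 0]]
  ]
}}

```text
time_s: 11.28
eef_pos: [587.3, -90.3, 222.4]
ee_rot: [0.002, 0.82, 0.572, 0.001]
force: [1.0, -0.5, -0.5]
grip_width: 0.157
grip_force: 58.4
```

>>> {"fn": "servo_tool", "kwargs": {
  "commands": [
    [1, [0, 0, 0], [0, 0, 0]],
    [1, [0, 0, 0], [0, 0, 0]]
  ]
}}

```text
time_s: 11.45
eef_pos: [587.1, -90.2, 220.1]
ee_rot: [0.002, 0.82, 0.572, 0.001]
force: [0.4, -0.1, -1.3]
grip_width: 0.154
grip_force: 58.5
```

Run:
```python
from h import *
w=cap('wrist'); C=cloud(w); D=C-M; X=D@HR;Y=D@LR;Z=D[...,2]
b=(w['z_map']>0)&(X>-110)&(X<0)&(abs(Y+31)<30)&(Z>3.2)&(Z<16)
P=np.c_[X[b],Y[b]]; print(b.sum(),'x',P[:,0].min(),P[:,0].max(),'y',P[:,1].min(),P[:,1].max(),'z',np.percentile(Z[b],[5,50,95]),cv2.minAreaRect(P.astype(np.float32)))
print(tip(),sense()['time_s'])
plan([539.4,-274.8,222],tool(.8692,0),14)
```

```text
647 x -86.32640147325871 -36.92031021307284 y -38.59106621796166 -23.658699769703755 z [ 3.5557172   4.62055323 11.28081498] ((-61.64464569091797, -31.101322174072266), (49.93434524536133, 13.037915229797363), 3.0677475929260254)
[-74.8  -30.24 119.09] 11.5
14 rows: shift [-0.0132, 0.0036, -0.0002] turn [0.001, 0.0, 0.238]
```

The shim lies flat with its tail 37 mm in front of the mouth. Taking the pick back to the stand.

>>> {"fn": "servo_tool", "kwargs": {
  "commands": [
    [1, [-0.0132, 0.0036, -0.0002], [0, 0, 0.238]],
    [1, [-0.0132, 0.0036, -0.0002], [0, 0, 0.238]],
    [1, [-0.0132, 0.0036, -0.0002], [0, 0, 0.238]],
    [1, [-0.0132, 0.0036, -0.0002], [0, 0, 0.238]],
    [1, [-0.0132, 0.0036, -0.0002], [0, 0, 0.238]],
    [1, [-0.0132, 0.0036, -0.0002], [0, 0, 0.238]],
    [1, [-0.0132, 0.0036, -0.0002], [0, 0, 0.238]],
    [1, [-0.0132, 0.0036, -0.0002], [0, 0, 0.238]],
    [1, [-0.0132, 0.0036, -0.0002], [0, 0, 0.238]],
    [1, [-0.0132, 0.0036, -0.0002], [0, 0, 0.238]]
  ]
}}

```text
time_s: 12.33
eef_pos: [559.5, -225.4, 221.5]
ee_rot: [0.001, 0.886, 0.464, 0.0]
force: [-0.3, 0.6, -1.3]
grip_width: 0.153
grip_force: 58.5
```

>>> {"fn": "servo_tool", "kwargs": {
  "commands": [
    [1, [-0.0132, 0.0036, -0.0002], [0, 0, 0.238]],
    [1, [-0.0132, 0.0036, -0.0002], [0, 0, 0.238]],
    [1, [-0.0132, 0.0036, -0.0002], [0, 0, 0.238]],
    [1, [-0.0132, 0.0036, -0.0002], [0, 0, 0.238]],
    [1, [0, 0, 0], [0, 0, 0]],
    [1, [0, 0, 0], [0, 0, 0]],
    [1, [0, 0, 0], [0, 0, 0]]
  ]
}}

```text
time_s: 12.92
eef_pos: [540.1, -274.7, 222.3]
ee_rot: [0.001, 0.907, 0.421, 0.0]
force: [-0.2, -0.2, -0.8]
grip_width: 0.154
grip_force: 58.5
```

```bash
cat >> h.py <<'E'
SEAT=np.array([520.1,-297.8,116.4]);_k=np.radians(40);HS=np.array([np.cos(.8692),np.sin(.8692),0])
XP=np.cos(_k)*HS+np.array([0,0,np.sin(_k)])
E
python3 - <<'E'
from h import *
print(cur()[0],sense()['time_s']); plan(SEAT+32*XP,tool(.8692,0),6)
w=cap('wrist'); save(w,'ret.png')
# compare shaft in tool view: same as when picked up?
E
```

```text
[ 540.09674225 -274.66021771  222.31028553] 12.9167
6 rows: shift [-0.001, -0.0001, 0.0142] turn [0.003, -0.001, 0.0]
```

>>> {"fn": "servo_tool", "kwargs": {
  "commands": [
    [1, [0, 0, 0.01], [0, 0, 0]],
    [1, [0, 0, 0.015], [0, 0, 0]],
    [1, [0, 0, 0.015], [0, 0, 0]],
    [1, [0, 0, 0.015], [0, 0, 0]],
    [1, [0, 0, 0.015], [0, 0, 0]],
    [1, [0, 0, 0.0103], [0, 0, 0]],
    [1, [0, 0, 0], [0, 0, 0]],
    [1, [0, 0, 0], [0, 0, 0]],
    [1, [0, 0, 0], [0, 0, 0]]
  ]
}}

```text
time_s: 13.72
eef_pos: [540.5, -275.1, 142.9]
ee_rot: [0.001, 0.907, 0.421, 0.001]
force: [0.1, -0.4, -1.4]
grip_width: 0.155
grip_force: 58.5
```

Run:
```python
from h import *
print(cur()[0],sense()['time_s'],sense()['force']); plan(SEAT+1.5*XP,tool(.8692,0),10)
```

```text
[ 540.53253168 -275.13874564  142.86581191] 13.7167 [ 0.1451169  -0.4328449  -1.40068018]
10 rows: shift [-0.0029, -0.0001, 0.0025] turn [0.003, -0.0, 0.0]
```

>>> {"fn": "servo_tool", "kwargs": {
  "commands": [
    [1, [-0.0029, -0.0001, 0.0025], [0, 0, 0]],
    [1, [-0.0029, -0.0001, 0.0025], [0, 0, 0]],
    [1, [-0.0029, -0.0001, 0.0025], [0, 0, 0]],
    [1, [-0.0029, 0, 0.0025], [0, 0, 0]],
    [1, [-0.0029, 0, 0.0025], [0, 0, 0]],
    [1, [-0.0029, 0, 0.0025], [0, 0, 0]],
    [1, [-0.0029, 0, 0.0025], [0, 0, 0]],
    [1, [-0.0029, 0, 0.0025], [0, 0, 0]],
    [1, [-0.0029, 0, 0.0025], [0, 0, 0]],
    [1, [-0.0029, 0, 0.0025], [0, 0, 0]]
  ]
}}

```text
time_s: 14.55
eef_pos: [521.2, -297.5, 117.3]
ee_rot: [0.001, 0.907, 0.421, 0.001]
force: [-0.4, -0.4, 2.7]
grip_width: 0.157
grip_force: 58.8
```

>>> {"fn": "servo_tool", "kwargs": {
  "commands": [
    [1, [0, 0, 0], [0, 0, 0]],
    [1, [0, 0, 0], [0, 0, 0]],
    [1, [0, 0, 0], [0, 0, 0]]
  ]
}}

```text
time_s: 14.8
eef_pos: [521.1, -297.6, 117.2]
ee_rot: [0.001, 0.907, 0.421, 0.0]
force: [-0.7, -3.6, 1.9]
grip_width: 0.157
grip_force: 58.8
```

Run:
```python
from h import *
s=sense();D=cur()[0]-SEAT;zp=np.cross(XP,np.array([-HS[1],HS[0],0]));l=np.array([-HS[1],HS[0],0])
print('xp,l,zp',D@XP,D@l,D@zp,s['time_s'],s['force'],s['wrist_torque'])
```

```text
xp,l,zp 1.094502890918659 -0.5884498654294171 0.07279327535625146 14.8 [-0.73881352 -3.62209557  1.92424707] [-0.77745644  0.38721995 -0.09481004]
```

>>> {"fn": "servo_tool", "kwargs": {
  "commands": [
    [1, [-0.0008, -0.0004, 0.0006], [0, 0, 0]],
    [1, [0, 0, 0], [0, 0, 0]],
    [1, [0, 0, 0], [0, 0, 0]]
  ]
}}

```text
time_s: 15.05
eef_pos: [520.7, -297.7, 116.9]
ee_rot: [0.001, 0.907, 0.421, 0.001]
force: [-0.2, -2.6, 3.9]
grip_width: 0.151
grip_force: 59.1
```

>>> {"fn": "servo_tool", "kwargs": {
  "commands": [
    [0.6, [0, 0, 0], [0, 0, 0]],
    [0.5, [0, 0, 0], [0, 0, 0]],
    [0, [0, 0, 0], [0, 0, 0]],
    [-1, [0, 0, 0], [0, 0, 0]],
    [-1, [0, 0, 0], [0, 0, 0]],
    [-1, [0, 0, 0], [0, 0, 0]],
    [-1, [0, 0, 0], [0, 0, 0]],
    [-1, [0, 0, 0], [0, 0, 0]]
  ]
}}

```text
time_s: 15.72
eef_pos: [520.4, -297.4, 116.5]
ee_rot: [0.001, 0.907, 0.421, 0.0]
force: [-0.1, -0.4, -0.0]
grip_width: 0.998
grip_force: 0.0
```

>>> {"fn": "servo_tool", "kwargs": {
  "commands": [
    [-1, [0, 0, -0.01], [0, 0, 0]],
    [-1, [0, 0, -0.015], [0, 0, 0]],
    [-1, [0, 0, -0.015], [0, 0, 0]],
    [-1, [0, 0, -0.015], [0, 0, 0]],
    [-1, [0, 0, -0.015], [0, 0, 0]],
    [-1, [0, 0, -0.015], [0, 0, 0]],
    [-1, [0, 0, -0.015], [0, 0, 0]],
    [-1, [0, 0, -0.01], [0, 0, 0]],
    [-1, [0, 0, 0], [0, 0, 0]],
    [-1, [0, 0, 0], [0, 0, 0]]
  ]
}}

```text
time_s: 16.55
eef_pos: [520.2, -297.3, 226.6]
ee_rot: [0.001, 0.907, 0.421, 0.001]
force: [-0.8, -0.2, -0.2]
grip_width: 0.999
grip_force: 0.0
```

Run:
```python
from h import *
a=cap('scene'); w=cap('wrist'); s=cap('side')
im=np.hstack([cv2.resize(a['pixels'][150:260,345:455],(380,380),interpolation=3),cv2.resize(w['pixels'][60:320,190:450],(380,380))])
cv2.imwrite('pics/final.png',im[:,:,::-1]); print(sense()['time_s'])
C=cloud(w);px=w['pixels'].astype(int); m=(px[...,0]>2.2*px[...,2])&(px[...,0]>1.6*px[...,1])&(C[...,2]>70)&(C[...,2]<190);m[:,:300]=0;m[:,345:]=0
y=.87;h=np.array([np.cos(y),np.sin(y),0]);l=np.array([-h[1],h[0],0]);k=np.radians(40)
zp=np.array([0,0,np.cos(k)])-np.sin(k)*h; xp=np.cos(k)*h+np.array([0,0,np.sin(k)])
D=C[m]-np.array([546.5,-268.5,88]);X,Y,Z=D@xp,D@l,D@zp;f=(Z>3)&(Z<87)&(X>2)
print(m.sum(),[np.percentile(q[f],[2,50,98]).round(1).tolist() for q in(X,Y)],np.percentile(Z[X>2],[1,99]),np.polyfit(Z[f],Y[f],1),np.polyfit(Z[f],X[f],1))
```

```text
16.7
2642 [[6.6, 8.1, 9.3], [-5.5, 1.1, 7.5]] [ 0.35809342 88.24491944] [-5.69493503e-04  1.01412879e+00] [-5.68787634e-04  8.08634302e+00]
```

View pics/final.png

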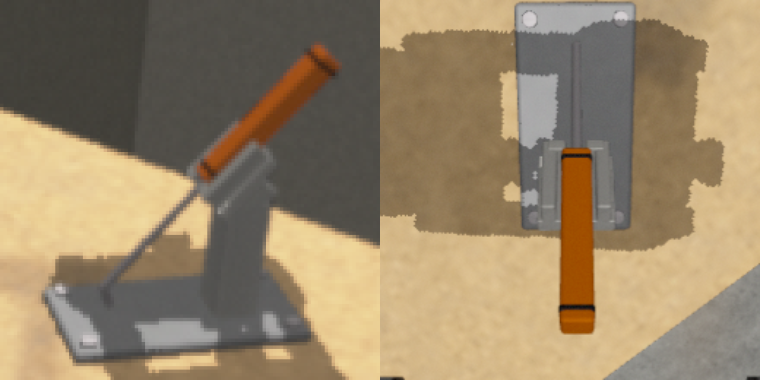

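The final pictures show the pick seated in the trough: handle from (205,175) to (322,58), hook tip at (108,300), and its measured pose matches the original within 1 mm. Handing in.

```bash
python3 -c "
from rig import *
print(finish_job())"
```

```text
the job is handed in; nothing more can be done
None
```

The red-tabbed shim lies flat on the bench with its tail about 37 mm in front of the rack, the pick is back in its trough within 1 mm of where it was, neither the gripper nor the pick went near the blue shim, and the job was handed in at 16.7 s.

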